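Find and release the latched key on the kiln-vent key box

ROBOT

A 6-joint arm with a two-finger parallel gripper is mounted at the origin on the work surface; the furniture and walls round the work are solid. World frame = base frame: x ahead of the robot, y to its left, z up, the work surface at z = 0. Lengths are in m, angles in rad, forces in N, time in s.
With the tool pointing down it reaches from about 0.225 to 0.875 m from the base axis. Payload 3.4 kg.
Tool frame: the origin (TCP) lies at the very end of the fingers, on their centre line; the grasp point (between the pads) lies 19 mm behind it (manip.pinch_z is the distance from the TCP to the grasp point, in m); z points along the fingers, y is the line along which they close (so a half turn about z gives the same grasp; the last joint's range is limited). The gripper opens to 85 mm and grips with 20 to 120 N. Pads are 22 mm wide; open, the fingers measure 114 mm over their backs; the gripper's body (76 mm by 85 mm) begins 54 mm behind the grasp point. The pads swing forward as they close: fully open they stand 13 mm farther back than shut.
Start: joints at [-1.329, 0.276, 1.505, -0, 1.361, -0.121], TCP at [0.204, -0.538, 0.231] pointing down, gripper open.
Joint ranges: [-2.89, 2.89], [-0.75, 2.08], [0.22, 2.7], [-1.18, 4.32], [0.11, 2.71], [-2.7, 2.7]. Speed limits (rad/s): [2.57, 2.57, 3.14, 3.14, 3.14, 3.14].

INTERFACE

Orientations are given as a unit quaternion [w, x, y, z].
In Python, from rig import manip gives the robot as it stands. The module is installed in compiled form; this text tells all that it offers.
- The arm moves only by the shell command python3 -m jog 'ROWS' [FORCE]. ROWS is JSON, a list of rows, each an object of numbers: "dx", "dy", "dz": the shift along the tool's x, y, z each as a share of 25 cm, from -1 to 1; "ax", "ay", "az": the turn, a rotation vector about the tool's x, y, z each as a share of 90 degrees, from -1 to 1; "grip": the opening, from -1 (shut) to 1 (fully open), so that 0 is half open. A call has 1 to 5 rows; each row is the pose to reach, as a shift and turn from the pose commanded when the call began, along the tool's axes at that moment; what a row does not reach only later rows make up. A row lasts 1/12 s, in which the tool goes at most 41.7 mm and 7.16 degrees, less where a joint would pass 70% of its speed; a pose out of reach is approached as far as the arm can. A call with a number of a shift or a turn outside -1 to 1 is refused whole. A call with a gripper value outside its range is refused whole. The fingers move at their own pace and stop on an object; FORCE is the grip in N (left out, the last holds). Time passes only in rows, so rows that repeat a pose let the fingers close. It gives the time, the measured TCP pose, the force, the opening and the grip force at its end, in the units of the state.
- manip.get_state(): the state, without advancing time (a new reading comes with each control period).
- manip.get_image(name): name is "side" or "top"; returns a dict with "img" (480x640x3 uint8, red, green, blue), "mtx" (3x3 intrinsics, pixels), "world_to_cam" (4x4, takes a point from world to camera coordinates). Camera axes: x right, y down, z forward; pixel columns grow to the right and rows downward; lengths in m; the calibration is good to about 2 mm. A picture is of the moment at which its call begins. There is no depth.
- manip.sign_off(): hands the job in; it is judged then, once.
The state is a dict: "clock": time; "qpos": joint angles; "qd": joint speeds; "effort": joint torques, N m; "position": TCP position; "ee_rot": TCP orientation; "contact_force": force on the tool from outside, world axes, zero at the start; "moment": the same for the moment, N m; "width": finger opening in m; "gripper_force": force on a finger pad.
Only numpy, scipy, OpenCV 4.12 (cv2) and the standard library are available. Lean on these libraries where they do the work, as an engineer would, in place of code of your own. Each camera call takes 0.05 s, during which the arm holds its last target. There are 200 camera calls.

TASK

One of the four identical keys on the kiln-vent box is latched down. With the fingertips tap the keys lightly one after the other from left to right, all four, to find the one that sits lower; never push a key that is up down to its stop. Then press the latched key farther down so that its catch lets go, and take the finger away so that it comes fully up and the white flag rises to the top; only touch the keys, and pick up or shift nothing around the box.

Things in the scene. Friction and masses are not known exactly. Their poses are not given: they have to be found in the camera images.
- key_box: Grey metal box fixed to the table, 116 (x) x 226 (y) mm, top face 45 mm above the table. Origin: centre of its underside; x to its back (away from the robot), y left along the row of keys, z up. A hood 58 mm wide stands on the middle of the back edge, up to 76 mm above the table, from 37 to 55 mm behind the box's centre; it is open in front and the flag moves in it.
- place_1 (a point): Centre of the first (leftmost, seen from the robot) key place, on the box's top face (45 mm above the table), 12 mm nearer the robot than the box's middle line; places are 45 mm apart. A key that is up has its cap top 16 mm above this face (61 mm above the table).
- place_2 (a point): Centre of the second key place, on the box's top face (45 mm above the table), 12 mm nearer the robot than the box's middle line; places are 45 mm apart. An up key goes 12 mm straight down to a stop, on a spring: 2 N to start it, 6.2 N at 7 mm, 9.2 N at the stop; it comes back when let go.
- place_3 (a point): Centre of the third key place, on the box's top face (45 mm above the table), 12 mm nearer the robot than the box's middle line; places are 45 mm apart. The latched key is held 7 mm down: cap top 9 mm above this face (54 mm above the table). It does not move until pushed with about 6 N.
- place_4 (a point): Centre of the fourth (rightmost) key place, on the box's top face (45 mm above the table), 12 mm nearer the robot than the box's middle line; places are 45 mm apart. Press the latched key at least 3 mm, better 4 mm, below where it is held (about 9 N; its stop is at 5 mm): its catch lets go, and when the finger leaves it comes up by itself and stays up.
- key_ash: The fixed bezel (38 mm square, 2.5 mm high) of one of the four identical keys with its 30 x 30 mm plain grey cap. Origin: centre of the key in plan, on the box's top face; axes as the box's. Names are not in row order: compare with the places. This pose does not show whether the key is latched. Behaviour of keys: see the places.
- key_elm: The fixed bezel (38 mm square, 2.5 mm high) of one of the four identical keys with its 30 x 30 mm plain grey cap. Origin: centre of the key in plan, on the box's top face; axes as the box's. Names are not in row order: compare with the places. This pose does not show whether the key is latched. Behaviour of keys: see the places.
- key_fir: The fixed bezel (38 mm square, 2.5 mm high) of one of the four identical keys with its 30 x 30 mm plain grey cap. Origin: centre of the key in plan, on the box's top face; axes as the box's. Names are not in row order: compare with the places. This pose does not show whether the key is latched. Behaviour of keys: see the places.
- key_oak: The fixed bezel (38 mm square, 2.5 mm high) of one of the four identical keys with its 30 x 30 mm plain grey cap. Origin: centre of the key in plan, on the box's top face; axes as the box's. Names are not in row order: compare with the places. This pose does not show whether the key is latched. Behaviour of keys: see the places.
- flag (a joint): White indicator flag, 44 x 18 mm, in the hood: metres below its top position. About 0.010 while a key is latched down; 0 when the latched key has come fully up (it moves 1.5 times as far as that key). It does not tell which key is latched and does not react to the other keys.
- glaze_jar_cream: Bystander: loose closed glaze jar with a cream lid, 62 x 64 x 82 mm, upright left of the box. Origin: centre of its underside.
- stamp_block: Bystander: loose wooden stamp block with a knob, 37 x 42 x 46 mm, behind the box. Origin: centre of its underside.
- round_cutter: Bystander: loose metal scalloped cutter ring, 48 x 53 x 22 mm, behind the box. Origin: centre of its underside.

How it is judged:
By the outcome, as a careful person would: the job done as asked, in the order asked, and still so for the second after the job is handed in, with the robot touching nothing.
It also fails if it takes over 45 s, if anything falls off the work surface, if the arm or the gripper's body presses on something with over 40 N, if the wrist force passes 120 N, or if a joint passes its speed limit or range.

## Working session

There is one attempt and no reset: what is moved stays moved. The work goes in short steps, Python scripts to look and compute and a shell command to move; the robot and the scene stay as the last step left them, time stands still between calls to the robot, and variables do not carry over. Pictures are saved under pics/ and viewed, at most 10 in all, crops included, and the job is handed in when it is done.

```bash
mkdir -p pics; python3 - <<'E'
from rig import manip
import cv2
for n in("top","side"):
    d=manip.get_image(n);cv2.imwrite(f"pics/{n}1.png",d["img"][:,:,::-1])
s=manip.get_state();print(s)
E
```

```text
{'clock': 0.1, 'qpos': array([-1.32899260e+00,  2.76566369e-01,  1.50599412e+00,  9.68468892e-06,
        1.36068697e+00, -1.21005460e-01]), 'qd': array([ 0.00124608, -0.00132659, -0.0019724 ,  0.00228313,  0.00110238,
        0.00060287]), 'effort': array([ 2.71640631e-03, -4.17696941e+01, -2.46406353e+01,  1.21194617e-06,
        5.76719598e-03, -5.62628856e-06]), 'position': array([ 0.20395401, -0.53712574,  0.23051141]), 'ee_rot': array([-8.26179213e-04,  9.83591104e-01,  1.80410240e-01, -4.52176143e-05]), 'contact_force': array([-0.28596742,  0.2586023 , -0.26337296]), 'moment': array([ 0.00587519, -0.01217925,  0.01599505]), 'gripper_force': 0.0, 'width': 0.08536146189456667}
```

View pics/top1.png

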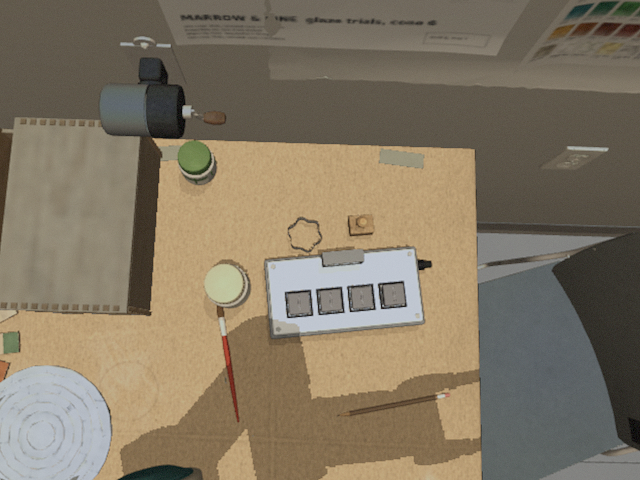

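View pics/side1.png

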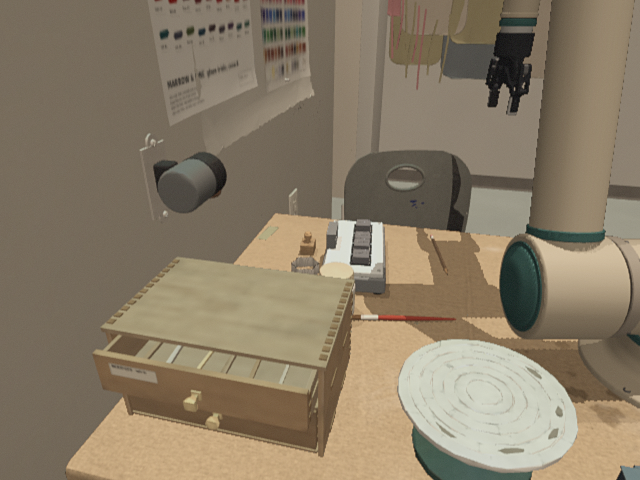

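The top view shows the keys at about (299,304), (330,301), (361,298) and (393,295), and the box top corners at (265,261), (416,248), (424,322) and (273,337). The side view shows the box from its left end, with the gripper clear of it.

```bash
cat > h.py <<'E'
import numpy as np
from rig import manip
from scipy.spatial.transform import Rotation as R
def state():
    s=manip.get_state();q=s["ee_rot"];return s,R.from_quat([q[1],q[2],q[3],q[0]])
def back(d,uv,z):
    T=d["world_to_cam"];Ri=T[:3,:3].T;c=-Ri@T[:3,3]
    r=Ri@np.linalg.solve(d["mtx"],[*uv,1.]);return c+r*(z-c[2])/r[2]
E
python3 - <<'E'
from h import *
import cv2
d=manip.get_image("top");g=cv2.cvtColor(d["img"],cv2.COLOR_RGB2GRAY)
c=np.array([back(d,p,.045) for p in[(265,261),(416,248),(424,322),(273,337)]])
print("corners",c.round(4),np.linalg.norm(np.roll(c,-1,0)-c,axis=1),"centre",c.mean(0))
m=(g<150).astype(np.uint8);n,l,st,ce=cv2.connectedComponentsWithStats(m[285:322,280:412])
P=[]
for a,b in zip(st,ce):
    if 350<a[4]<1200 and a[2]<40:
        uv=b+[280,285];p=back(d,uv,.0475);P.append(p);print(uv,a,p.round(4))
P=np.array(sorted(P,key=lambda p:-p[1]));print(np.diff(P,axis=0),np.linalg.norm(np.diff(P,axis=0),axis=1))
s,r=state();print("tool axes",r.as_matrix().round(3))
E
```

```text
corners [[ 0.5097 -0.0752  0.045 ]
 [ 0.5349 -0.2951  0.045 ]
 [ 0.4278 -0.306   0.045 ]
 [ 0.4014 -0.0904  0.045 ]] [0.22130051 0.10765834 0.21723111 0.10938623] centre [ 0.46846242 -0.19169006  0.045     ]
[360.80673499 297.68960469] [ 67   0  29  27 683] [ 0.4601 -0.2145  0.0475]
[391.90016367 296.08183306] [ 98   0  29  24 611] [ 0.4636 -0.2594  0.0475]
[329.78397711 300.47639485] [ 36   2  29  28 699] [ 0.455  -0.17    0.0475]
[298.47994269 303.45702006] [  5   5  28  28 698] [ 0.4496 -0.1253  0.0475]
[[ 0.00539382 -0.0447253   0.        ]
 [ 0.00512958 -0.0445213   0.        ]
 [ 0.00346035 -0.04481758  0.        ]] [0.04504937 0.04481583 0.04495097]
tool axes [[ 0.935  0.355 -0.   ]
 [ 0.355 -0.935  0.001]
 [ 0.    -0.001 -1.   ]]
```

```bash
python3 -m jog '[{"dx":0.64,"dy":-0.5,"az":0.157,"grip":-1},{"dx":0.64,"dy":-0.5,"az":0.157,"grip":-1},{"dx":0.64,"dy":-0.5,"az":0.157,"grip":-1},{"dx":0.64,"dy":-0.5,"az":0.157,"grip":-1},{"dx":0.64,"dy":-0.5,"az":0.157,"grip":-1}]' 20
cat >> h.py <<'E'
P=np.array([[.4496,-.1253],[.4549,-.1700],[.4602,-.2147],[.4655,-.2594]])
def go(i,z):
    s,r=state();print("to key",i,"dx dy dz shares",(r.inv().apply(np.r_[P[i-1],z]-s["position"])/.25).round(4),"yaw",r.as_matrix()[:,0].round(4),"z axis",r.as_matrix()[:,2].round(4),"F",s["contact_force"].round(2),s["clock"])
E
python3 -c "from h import *;go(1,.1)"
```

```text
to key 1 dx dy dz shares [ 1.5032 -1.1909  0.5244] yaw [9.349e-01 3.549e-01 1.000e-04] z axis [-3.0e-04  1.3e-03 -1.0e+00] F [-0.04 -1.04  0.07] 0.15schema error: expected keys dx, dy, dz, ax, ay, az, grip
```

```bash
python3 -m jog '[{"dx":0.64,"dy":-0.5,"dz":0,"ax":0,"ay":0,"az":0.157,"grip":-1},{"dx":0.64,"dy":-0.5,"dz":0,"ax":0,"ay":0,"az":0.157,"grip":-1},{"dx":0.64,"dy":-0.5,"dz":0,"ax":0,"ay":0,"az":0.157,"grip":-1},{"dx":0.64,"dy":-0.5,"dz":0,"ax":0,"ay":0,"az":0.157,"grip":-1},{"dx":0.64,"dy":-0.5,"dz":0,"ax":0,"ay":0,"az":0.157,"grip":-1}]' 20
python3 -c "from h import *;go(1,.1)"
```

```text
clock: 0.57
position: [0.3098, -0.3614, 0.231]
ee_rot: [-0.001, 0.998, 0.058, 0.0]
contact_force: [0.2, -0.2, 0.5]
width: 0.0258
gripper_force: 0.0
to key 1 dx dy dz shares [ 0.6643 -0.8729  0.5252] yaw [9.933e-01 1.155e-01 2.000e-04] z axis [ 0.      0.0013 -1.    ] F [ 0.15 -0.22  0.51] 0.5667
```

```bash
python3 -m jog '[{"dx":0.5,"dy":-0.65,"dz":0.1,"ax":0,"ay":0,"az":0,"grip":-1},{"dx":0.5,"dy":-0.65,"dz":0.1,"ax":0,"ay":0,"az":0,"grip":-1},{"dx":0.5,"dy":-0.65,"dz":0.1,"ax":0,"ay":0,"az":0,"grip":-1},{"dx":0.5,"dy":-0.65,"dz":0.1,"ax":0,"ay":0,"az":0,"grip":-1},{"dx":0.5,"dy":-0.65,"dz":0.1,"ax":0,"ay":0,"az":0,"grip":-1}]'
python3 -c "from h import *;go(1,.1)"
```

```text
clock: 0.98
position: [0.415, -0.1859, 0.206]
ee_rot: [-0.0, 0.998, 0.058, 0.0]
contact_force: [1.5, -0.0, 0.3]
width: 0.0
gripper_force: 0.0
to key 1 dx dy dz shares [ 0.1653 -0.2248  0.4242] yaw [9.933e-01 1.158e-01 2.000e-04] z axis [ 2.e-04  0.e+00 -1.e+00] F [ 1.46 -0.04  0.3 ] 0.9833
```

```bash
python3 -m jog '[{"dx":0.165,"dy":-0.22,"dz":0.2,"ax":0,"ay":0,"az":0,"grip":-1},{"dx":0.165,"dy":-0.22,"dz":0.3,"ax":0,"ay":0,"az":0,"grip":-1},{"dx":0.165,"dy":-0.22,"dz":0.45,"ax":0,"ay":0,"az":0,"grip":-1},{"dx":0.165,"dy":-0.22,"dz":0.5,"ax":0,"ay":0,"az":0,"grip":-1},{"dx":0.165,"dy":-0.22,"dz":0.5,"ax":0,"ay":0,"az":0,"grip":-1}]'
python3 - <<'E'
from h import *
import cv2
go(1,.06)
d=manip.get_image("top");cv2.imwrite("pics/top2.png",cv2.resize(d["img"][220:350,240:440,::-1],None,fx=4,fy=4,interpolation=2))
E
```

```text
clock: 1.4
position: [0.4453, -0.1257, 0.0766]
ee_rot: [-0.003, 0.998, 0.059, -0.005]
contact_force: [-1.1, 0.8, -0.9]
width: 0.0001
gripper_force: 0.0
to key 1 dx dy dz shares [0.018  0.0009 0.0662] yaw [ 0.993  0.118 -0.01 ] z axis [-0.0106  0.0049 -0.9999] F [-1.07  0.82 -0.93] 1.4
```

View pics/top2.png

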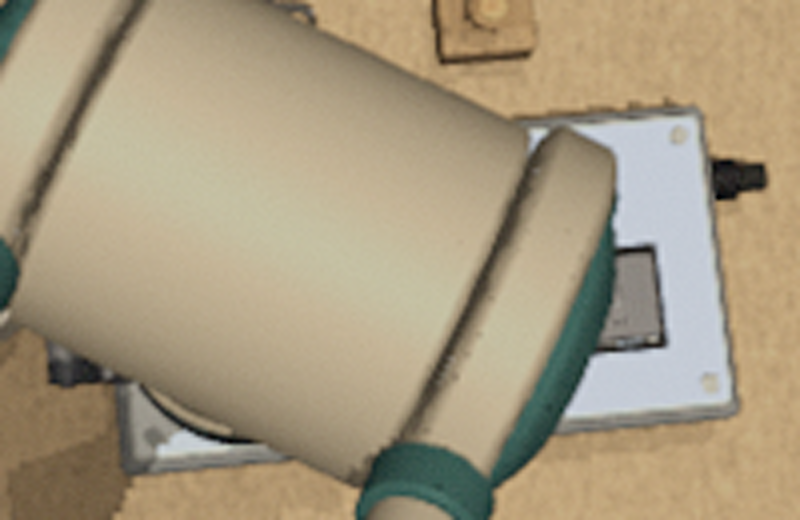

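The arm hides keys 1–3 in this view, so I'll rely on TCP readings and force for the taps.

```bash
python3 -m jog '[{"dx":0.012,"dy":0,"dz":0.03,"ax":0,"ay":0,"az":0,"grip":-1},{"dx":0.012,"dy":0,"dz":0.045,"ax":0,"ay":0,"az":0,"grip":-1},{"dx":0.012,"dy":0,"dz":0.055,"ax":0,"ay":0,"az":0,"grip":-1},{"dx":0.012,"dy":0,"dz":0.06,"ax":0,"ay":0,"az":0,"grip":-1},{"dx":0.012,"dy":0,"dz":0.06,"ax":0,"ay":0,"az":0,"grip":-1}]'
python3 -c "from h import *;go(1,.058)"
```

```text
clock: 1.87
position: [0.4525, -0.1288, 0.0669]
ee_rot: [0.0, 0.998, 0.058, 0.001]
contact_force: [0.7, 0.2, -0.9]
width: 0.0002
gripper_force: 0.0
to key 1 dx dy dz shares [-0.0098 -0.0154  0.0355] yaw [0.9933 0.1152 0.0011] z axis [ 1.2e-03 -6.0e-04 -1.0e+00] F [ 0.67  0.15 -0.9 ] 1.8667
```

```bash
python3 -m jog '[{"dx":-0.01,"dy":-0.014,"dz":0.01,"ax":0,"ay":0,"az":0,"grip":-1},{"dx":-0.01,"dy":-0.014,"dz":0.02,"ax":0,"ay":0,"az":0,"grip":-1},{"dx":-0.01,"dy":-0.014,"dz":0.03,"ax":0,"ay":0,"az":0,"grip":-1},{"dx":-0.01,"dy":-0.014,"dz":0.034,"ax":0,"ay":0,"az":0,"grip":-1},{"dx":-0.01,"dy":-0.014,"dz":0.034,"ax":0,"ay":0,"az":0,"grip":-1}]'
python3 -c "from h import *;go(1,.058)"
```

```text
clock: 2.28
position: [0.4488, -0.1248, 0.0577]
ee_rot: [-0.0, 0.998, 0.058, -0.001]
contact_force: [-2.3, 0.4, 3.5]
width: -0.0003
gripper_force: 1.8
to key 1 dx dy dz shares [ 0.0032  0.0022 -0.0012] yaw [ 0.9932  0.116  -0.001 ] z axis [-1.1e-03  4.0e-04 -1.0e+00] F [-2.31  0.42  3.5 ] 2.2833
```

Key 1 resists at 57.7 mm with about 3.5 N, so it is up. Next, key 2.

```bash
python3 -m jog '[{"dx":0,"dy":0,"dz":-0.05,"ax":0,"ay":0,"az":0,"grip":-1},{"dx":0,"dy":0.02,"dz":-0.05,"ax":0,"ay":0,"az":0,"grip":-1},{"dx":0,"dy":0.1,"dz":-0.05,"ax":0,"ay":0,"az":0,"grip":-1},{"dx":0,"dy":0.18,"dz":-0.05,"ax":0,"ay":0,"az":0,"grip":-1},{"dx":0,"dy":0.18,"dz":-0.05,"ax":0,"ay":0,"az":0,"grip":-1}]'
python3 -c "from h import *;go(2,.058)"
```

```text
clock: 2.7
position: [0.4565, -0.1735, 0.0704]
ee_rot: [0.002, 0.998, 0.057, 0.002]
contact_force: [0.1, 0.1, 0.7]
width: -0.0003
gripper_force: 0.0
to key 2 dx dy dz shares [-0.0051 -0.0149  0.0496] yaw [0.9934 0.1146 0.0029] z axis [ 0.0033 -0.0035 -1.    ] F [0.12 0.05 0.68] 2.7
```

```bash
python3 -m jog '[{"dx":0,"dy":0,"dz":0.02,"ax":0,"ay":0,"az":0,"grip":-1},{"dx":0,"dy":0,"dz":0.035,"ax":0,"ay":0,"az":0,"grip":-1},{"dx":0,"dy":0,"dz":0.045,"ax":0,"ay":0,"az":0,"grip":-1},{"dx":0,"dy":0,"dz":0.05,"ax":0,"ay":0,"az":0,"grip":-1},{"dx":0,"dy":0,"dz":0.05,"ax":0,"ay":0,"az":0,"grip":-1}]'
python3 -c "from h import *;go(2,.058)"
```

```text
clock: 3.12
position: [0.4541, -0.1694, 0.0576]
ee_rot: [0.0, 0.998, 0.059, -0.0]
contact_force: [-1.2, -1.3, 3.3]
width: 0.0001
gripper_force: 1.9
to key 2 dx dy dz shares [ 0.003   0.0027 -0.0016] yaw [ 0.9931  0.1169 -0.001 ] z axis [-1.e-03 -1.e-04 -1.e+00] F [-1.17 -1.31  3.31] 3.1167
```

Key 2 gives 3.3 N at the same height, so it is up. Next, key 3.

```bash
python3 -m jog '[{"dx":0,"dy":0,"dz":-0.05,"ax":0,"ay":0,"az":0,"grip":-1},{"dx":0,"dy":0.02,"dz":-0.05,"ax":0,"ay":0,"az":0,"grip":-1},{"dx":0,"dy":0.1,"dz":-0.05,"ax":0,"ay":0,"az":0,"grip":-1},{"dx":0,"dy":0.18,"dz":-0.05,"ax":0,"ay":0,"az":0,"grip":-1},{"dx":0,"dy":0.18,"dz":-0.05,"ax":0,"ay":0,"az":0,"grip":-1}]'

```

```text
clock: 3.53
position: [0.4614, -0.2177, 0.0703]
ee_rot: [0.002, 0.998, 0.058, 0.001]
contact_force: [0.8, -0.3, 0.4]
width: -0.0004
gripper_force: 0.0
```

```bash
python3 -m jog '[{"dx":0,"dy":0,"dz":0.02,"ax":0,"ay":0,"az":0,"grip":-1},{"dx":0,"dy":0,"dz":0.035,"ax":0,"ay":0,"az":0,"grip":-1},{"dx":0,"dy":0,"dz":0.045,"ax":0,"ay":0,"az":0,"grip":-1},{"dx":0,"dy":0,"dz":0.05,"ax":0,"ay":0,"az":0,"grip":-1},{"dx":0,"dy":0,"dz":0.05,"ax":0,"ay":0,"az":0,"grip":-1}]'
python3 -c "from h import *;go(3,.058)"
```

```text
clock: 3.95
position: [0.4592, -0.2136, 0.0572]
ee_rot: [-0.0, 0.998, 0.058, -0.001]
contact_force: [0.0, -0.9, 0.0]
width: 0.0003
gripper_force: 0.0
to key 3 dx dy dz shares [ 0.0034  0.0049 -0.0032] yaw [ 0.9932  0.1165 -0.0011] z axis [-1.2e-03  9.0e-04 -1.0e+00] F [ 0.03 -0.88  0.04] 3.95
```

Key 3 gives no force at 57.2 mm, so it sits lower. I'll go down gently until it touches.

```bash
python3 -m jog '[{"dx":0,"dy":0,"dz":0.005,"ax":0,"ay":0,"az":0,"grip":-1},{"dx":0,"dy":0,"dz":0.01,"ax":0,"ay":0,"az":0,"grip":-1},{"dx":0,"dy":0,"dz":0.014,"ax":0,"ay":0,"az":0,"grip":-1},{"dx":0,"dy":0,"dz":0.014,"ax":0,"ay":0,"az":0,"grip":-1},{"dx":0,"dy":0,"dz":0.014,"ax":0,"ay":0,"az":0,"grip":-1}]'

```

```text
clock: 4.37
position: [0.4598, -0.2145, 0.0543]
ee_rot: [0.0, 0.998, 0.058, 0.0]
contact_force: [-0.7, 0.0, -1.3]
width: 0.0001
gripper_force: 0.0
```

```bash
python3 -m jog '[{"dx":0,"dy":0,"dz":0.002,"ax":0,"ay":0,"az":0,"grip":-1},{"dx":0,"dy":0,"dz":0.004,"ax":0,"ay":0,"az":0,"grip":-1},{"dx":0,"dy":0,"dz":0.004,"ax":0,"ay":0,"az":0,"grip":-1},{"dx":0,"dy":0,"dz":0.004,"ax":0,"ay":0,"az":0,"grip":-1}]'

```

```text
clock: 4.7
position: [0.4598, -0.2146, 0.0539]
ee_rot: [0.0, 0.998, 0.058, 0.0]
contact_force: [0.0, 0.3, 5.8]
width: 0.0001
gripper_force: 2.9
```

Key 3 is firm at 53.9 mm with 5.8 N, so it is the latched one. I'll tap key 4 before releasing it.

```bash
python3 -m jog '[{"dx":0,"dy":0,"dz":-0.068,"ax":0,"ay":0,"az":0,"grip":-1},{"dx":0,"dy":0.01,"dz":-0.068,"ax":0,"ay":0,"az":0,"grip":-1},{"dx":0,"dy":0.1,"dz":-0.068,"ax":0,"ay":0,"az":0,"grip":-1},{"dx":0,"dy":0.18,"dz":-0.068,"ax":0,"ay":0,"az":0,"grip":-1},{"dx":0,"dy":0.18,"dz":-0.068,"ax":0,"ay":0,"az":0,"grip":-1}]'

```

```text
clock: 5.12
position: [0.4666, -0.2632, 0.0704]
ee_rot: [0.002, 0.998, 0.057, 0.001]
contact_force: [0.8, -0.3, 0.3]
width: 0.0001
gripper_force: 0.0
```

```bash
python3 -m jog '[{"dx":0,"dy":0,"dz":0.02,"ax":0,"ay":0,"az":0,"grip":-1},{"dx":0,"dy":0,"dz":0.035,"ax":0,"ay":0,"az":0,"grip":-1},{"dx":0,"dy":0,"dz":0.045,"ax":0,"ay":0,"az":0,"grip":-1},{"dx":0,"dy":0,"dz":0.05,"ax":0,"ay":0,"az":0,"grip":-1},{"dx":0,"dy":0,"dz":0.05,"ax":0,"ay":0,"az":0,"grip":-1}]'
python3 -c "from h import *;go(4,.058)"
```

```text
clock: 5.53
position: [0.4644, -0.2586, 0.0576]
ee_rot: [-0.0, 0.998, 0.059, -0.001]
contact_force: [-2.8, -0.5, 3.7]
width: -0.0001
gripper_force: 1.9
to key 4 dx dy dz shares [ 0.0041  0.0037 -0.0018] yaw [ 0.9932  0.1168 -0.0012] z axis [-1.3e-03  3.0e-04 -1.0e+00] F [-2.81 -0.49  3.65] 5.5333
```

Key 4 gives 3.7 N and is up. Back to key 3, to press it to about 50 mm.

```bash
python3 -m jog '[{"dx":0,"dy":0,"dz":-0.05,"ax":0,"ay":0,"az":0,"grip":-1},{"dx":0,"dy":-0.02,"dz":-0.05,"ax":0,"ay":0,"az":0,"grip":-1},{"dx":0,"dy":-0.1,"dz":-0.05,"ax":0,"ay":0,"az":0,"grip":-1},{"dx":0,"dy":-0.18,"dz":-0.05,"ax":0,"ay":0,"az":0,"grip":-1},{"dx":0,"dy":-0.18,"dz":-0.05,"ax":0,"ay":0,"az":0,"grip":-1}]'

```

```text
clock: 5.95
position: [0.4576, -0.2101, 0.0696]
ee_rot: [-0.002, 0.998, 0.059, -0.001]
contact_force: [-0.8, 0.2, 0.4]
width: -0.0
gripper_force: 0.0
```

```bash
python3 -m jog '[{"dx":0,"dy":0,"dz":0.02,"ax":0,"ay":0,"az":0,"grip":-1},{"dx":0,"dy":0,"dz":0.04,"ax":0,"ay":0,"az":0,"grip":-1},{"dx":0,"dy":0,"dz":0.056,"ax":0,"ay":0,"az":0,"grip":-1},{"dx":0,"dy":0,"dz":0.06,"ax":0,"ay":0,"az":0,"grip":-1},{"dx":0,"dy":0,"dz":0.06,"ax":0,"ay":0,"az":0,"grip":-1}]'
python3 -c "from h import *;go(3,.05)"
```

```text
clock: 6.37
position: [0.4595, -0.2149, 0.0546]
ee_rot: [-0.0, 0.998, 0.058, -0.0]
contact_force: [0.7, 0.2, 0.6]
width: -0.0
gripper_force: 0.0
to key 3 dx dy dz shares [ 0.0027 -0.0006  0.0183] yaw [ 9.933e-01  1.152e-01 -9.000e-04] z axis [-9.e-04  5.e-04 -1.e+00] F [0.69 0.16 0.63] 6.3667
```

```bash
python3 -m jog '[{"dx":0,"dy":0,"dz":0.006,"ax":0,"ay":0,"az":0,"grip":-1},{"dx":0,"dy":0,"dz":0.012,"ax":0,"ay":0,"az":0,"grip":-1},{"dx":0,"dy":0,"dz":0.018,"ax":0,"ay":0,"az":0,"grip":-1},{"dx":0,"dy":0,"dz":0.018,"ax":0,"ay":0,"az":0,"grip":-1},{"dx":0,"dy":0,"dz":0.018,"ax":0,"ay":0,"az":0,"grip":-1}]'

```

```text
clock: 6.78
position: [0.4599, -0.2151, 0.0517]
ee_rot: [0.0, 0.998, 0.058, 0.0]
contact_force: [-2.3, 0.9, 7.0]
width: 0.0001
gripper_force: 3.5
```

```bash
python3 -m jog '[{"dx":0,"dy":0,"dz":0.004,"ax":0,"ay":0,"az":0,"grip":-1},{"dx":0,"dy":0,"dz":0.008,"ax":0,"ay":0,"az":0,"grip":-1},{"dx":0,"dy":0,"dz":0.008,"ax":0,"ay":0,"az":0,"grip":-1},{"dx":0,"dy":0,"dz":0.008,"ax":0,"ay":0,"az":0,"grip":-1}]'

```

```text
clock: 7.12
position: [0.4599, -0.2151, 0.0499]
ee_rot: [0.001, 0.998, 0.058, 0.0]
contact_force: [-1.3, 0.3, 8.7]
width: 0.0009
gripper_force: 4.1
```

At 49.9 mm the key is 4.1 mm below where it was held. Lifting straight up, then moving back toward the robot's right so the flag can be seen.

```bash
python3 -m jog '[{"dx":0,"dy":0,"dz":-0.1,"ax":0,"ay":0,"az":0,"grip":-1},{"dx":0,"dy":0,"dz":-0.25,"ax":0,"ay":0,"az":0,"grip":-1},{"dx":0,"dy":0,"dz":-0.4,"ax":0,"ay":0,"az":0,"grip":-1},{"dx":-0.1,"dy":0.1,"dz":-0.55,"ax":0,"ay":0,"az":0,"grip":-1},{"dx":-0.2,"dy":0.2,"dz":-0.6,"ax":0,"ay":0,"az":0,"grip":-1}]'
python3 -m jog '[{"dx":-0.1,"dy":0.12,"dz":0,"ax":0,"ay":0,"az":0,"grip":-1},{"dx":-0.2,"dy":0.25,"dz":0,"ax":0,"ay":0,"az":0,"grip":-1},{"dx":-0.3,"dy":0.4,"dz":0,"ax":0,"ay":0,"az":0,"grip":-1},{"dx":-0.4,"dy":0.5,"dz":0,"ax":0,"ay":0,"az":0,"grip":-1},{"dx":-0.5,"dy":0.6,"dz":0,"ax":0,"ay":0,"az":0,"grip":-1}]'
python3 - <<'E'
from h import *
import cv2
f=lambda a,u,v:cv2.resize(a[v:v+100,u:u+130],(520,400),interpolation=2)[:,:,::-1]
S=manip.get_image("side")["img"];T=manip.get_image("top")["img"]
a=f(S,280,200)[:,:390];b=f(T,270,230)[:,:400]
cv2.imwrite("pics/end.png",np.hstack([a,b]));
s0=f(cv2.imread("pics/side1.png")[:,:,::-1],280,200)[:,:390]
cv2.imwrite("pics/cmp.png",np.hstack([s0,a]))
E
```

```text
clock: 7.53
position: [0.4209, -0.267, 0.2007]
ee_rot: [0.002, 0.998, 0.06, 0.003]
contact_force: [-0.1, -1.7, -0.8]
width: 0.0
gripper_force: 0.0
clock: 7.95
position: [0.3103, -0.4323, 0.1969]
ee_rot: [0.001, 0.998, 0.058, 0.0]
contact_force: [0.0, 0.1, -0.4]
width: 0.0004
gripper_force: 0.0
```

View pics/end.png

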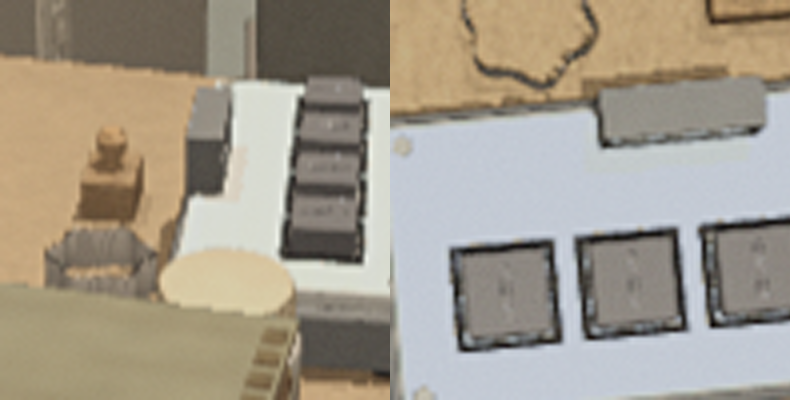

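View pics/cmp.png

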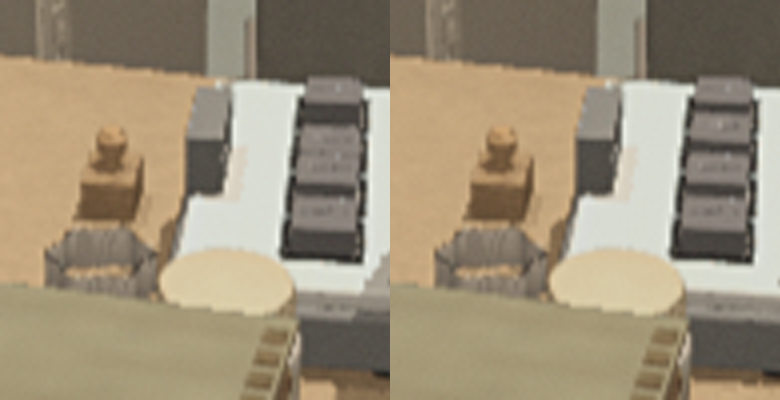

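The before/after side views show the third key (crop about (330,125) before) was low and merged with key 2. It now stands level with the other three at about (720,118), and the bystanders have not moved. The flag itself is hidden by the hood in both views.

```bash
python3 -c "from rig import manip;print(manip.sign_off())"
```

```text
the job is handed in; nothing more can be done
None
```

I tapped all four keys from left to right and found key 3 latched; I pressed it 4 mm past its hold and it now stands level with the others, so I handed the job in at about 8 s, though the hood hid the flag and I couldn't see it rise.

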